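Dock the vial cassette and lock the pull-turn-push knob

TASK

Slide the loose vial cassette straight along the bench until its side is flush against the left wall of the white lock station. Then lock it: pull the bar knob on the station's sloping panel straight out, turn it clockwise, and push it fully home in the next notch, whose exact place has to be felt. Leave the glassware and other things round about where they stand.

Things in the scene. Friction and masses are not known exactly. Their poses are not given: they have to be found in the camera images.
- dock: white lock station, fixed (place and yaw vary): x -70 (front) to 78 mm, y -65 to 65, 60 mm high in front, 118 at the back. Origin on the bench under the middle of its width; x to its back, y to its left (the docking side), z up. Its front panel slopes: the outward normal leans 28 degrees from vertical towards its front
- dock_face (a point): middle of the station's flat left wall, 20 mm above the bench; y points out of the wall to the station's left, x to the station's back
- hook_pivot (a point): pivot of the steel hook (8 mm bar) on the station's left wall, axes as the station. Open, the hook stands 42 mm up and then 36 mm out to the left. The knob drives it, 1.2 rad per rad of knob: it swings left and down behind the latch plate of a docked cassette; it lands on the plate of one that stands about 10 to 30 mm off
- cassette: loose aluminium block, about 0.45 kg, 70 (x) by 110 (y) by 35 mm high, origin under its centre, z up; it starts on the bench 25 to 50 mm left of the station, a little askew. An upright latch plate, 60 mm long in x, stands at y -29 to -19 up to z 66; two capped 23 mm vials are fixed in it at y 30, x -18 and 18, up to z 68. Push it by its outer end face (y +55)
- cassette_face (a point): middle of the cassette's side (y -55 mm) that must meet the station's wall, 20 mm above the bench; axes as the cassette
- knob_grip (a point): grip point on the axis of the black bar knob, 28 mm off the panel when home; moves and turns with the knob. z: out along the axis, normal to the sloping panel; x: along the bar. The bar is 13 mm thick (y), 44 long (x), from 21 mm below this point to 7 above; under it a disc of 50 mm diameter. With the TCP here the fingertips clear the disc by 2 mm
- lock_shaft (a joint): how far the knob is pulled out, m: 0 fully home, 0.014 fully out; stays where left (1.5 N friction). It turns freely from 0.0095 on. Less far out a hidden cross pin is held by a notch; between and beyond the notches the pin rides on lands and the knob cannot go deeper than about 0.008
- lock_knob (a joint): knob angle, rad, growing clockwise facing the panel; stays where left; range -0.15 to 1.85. It starts at -0.13 to -0.03, in the first (open) notch. The middle of the second (locked) notch lies somewhere from 1.0 to 1.35 and lets the pin in within about 0.12 rad either side
- crucible_1: small white crucible, 44 mm wide, 36 mm high, bystander in front of the cassette; origin under its centre
- dropper_2: brown dropper bottle, 35 mm wide, 97 mm high, bystander behind the cassette; origin under its centre
- erlenmeyer_2: small conical flask, 51 mm wide, 94 mm high, bystander to the front right of the station; origin under its centre
- timer: white upright digital timer, 20 by 64 by 62 mm, bystander right of the station; origin under its centre
- beaker_2: small beaker, 51 mm wide, 58 mm high, bystander on the right; origin under its centre
- petri_1: petri dish, 61 mm wide, 14 mm high, bystander on the right; origin under its centre

How it is judged:
By the outcome, as a careful person would: the job done as asked, in the order asked, and still so for the second after the job is handed in, with the robot touching nothing.
It also fails if it takes over 58 s, if anything falls off the work surface, if the arm or the gripper's body presses on something with over 40 N, if the wrist force passes 120 N, or if a joint passes its speed limit or range.

ROBOT

A 6-joint arm with a two-finger parallel gripper is mounted at the origin on a cart in front of the work surface, level with it; the furniture and walls round the work are solid. World frame = base frame: x ahead of the robot, y to its left, z up, the work surface at z = 0. Lengths are in m, angles in degrees, forces in N, time in s.
With the tool pointing down it reaches from about 0.325 to 0.85 m from the base axis. Payload 15.5 kg.
Tool frame: the origin (TCP) lies between the finger pads, 19 mm behind the fingertips; this is the grasp point; z points along the fingers, y is the line along which they close (so a half turn about z gives the same grasp; the last joint's range is limited). The gripper opens to 91 mm and grips with 3 to 60 N. Pads are 32 mm wide; open, the fingers measure 118 mm over their backs; the gripper's body (76 mm by 178 mm) begins 60 mm behind the grasp point.
Start: joints at [-79.842, 28.281, 77.091, -0, 74.628, -5.472], TCP at [0.168, -0.602, 0.233] pointing down, gripper open.
Joint ranges: [-166.48, 166.48], [-47.26, 123.95], [12.59, 153.08], [-70.14, 250.14], [6.76, 159.57], [-176.63, 176.63]. Speed limits (degrees/s): [108.29, 108.29, 147.25, 172.46, 172.46, 172.46].

INTERFACE

Orientations are given as a 3x3 rotation matrix whose columns are the frame's x, y, z axes.
In Python, from rig import arm gives the robot as it stands. Calls block until the motion is done:
- arm.move_to(position, orientation): joint-space move of the TCP to a pose.
- arm.move_l(position, orientation=None, feed=0.15): straight line of the TCP; orientation=None keeps the orientation; feed is the mean speed in m/s.
- arm.move_joints(angles): joint-space move.
- arm.grip(opening): finger opening in m; the grip force is fixed at half the most; returns when the fingers have stopped.
- arm.sleep(seconds).
- arm.solve_ik(position, orientation): joint angles nearest the present ones, or None.
- arm.snapshot(name): name is "scene" or "top" or "wrist"; returns the picture (480x640x3 uint8, red, green, blue); there is no depth.
- arm.get_calibration(name): a dict with "intrinsics" (3x3 intrinsics, pixels), "cam_to_world" (4x4, takes a point from camera to world coordinates). Camera axes: x right, y down, z forward; pixel columns grow to the right and rows downward; lengths in m; the calibration is good to about 2 mm. The wrist camera is an equidistant fisheye: a pixel r from the principal point sees the ray r / f radians off the axis. A picture is of the moment at which its call begins: read the wrist's pose just before it. get_calibration takes no time and is no camera call; for the wrist camera it gives the pose at the moment of the call.
A pose or a line that the arm cannot do raises arm.Unreachable and nothing moves.
- arm.sign_off(): hands the job in; it is judged then, once.
Readings, each from a call of its own:
- arm.current_t(): time.
- arm.current_joint_positions(): joint angles.
- arm.current_dq(): joint speeds.
- arm.current_tau(): joint torques, N m.
- arm.current_ee_pos(): TCP position.
- arm.current_tool_rot(): TCP orientation.
- arm.current_force(): force on the tool from outside, world axes, zero at the start.
- arm.current_torque(): the same for the moment, N m.
- arm.current_width(): finger opening in m.
- arm.current_grasp_force(): force on a finger pad.
Only numpy, scipy, OpenCV 4.12 (cv2) and the standard library are available. Lean on these libraries where they do the work, as an engineer would, in place of code of your own. Each camera call takes 0.05 s, during which the arm holds its last target. There are 200 camera calls.

## Working session

There is one attempt and no reset: what is moved stays moved. The work goes in short steps, each a Python script; the robot and the scene stay as the last script left them, time stands still between calls to the robot, and variables do not carry over. Pictures are saved under pics/ and viewed, at most 10 in all, crops included, and the job is handed in when it is done.

```bash
ls; mkdir -p pics
python3 - <<'E'
from rig import arm
import cv2,numpy as np
np.set_printoptions(precision=4,suppress=True)
for n in("scene","top"):
    im=arm.snapshot(n); cv2.imwrite(f"pics/{n}0.png",im[:,:,::-1])
    c=arm.get_calibration(n); print(n,c["intrinsics"],c["cam_to_world"])
print(arm.current_t())
E
```

```text
pics
scene [[573.2353   0.     315.7652]
 [  0.     573.2353 248.4323]
 [  0.       0.       1.    ]] [[-0.7158 -0.4987  0.4889 -0.0768]
 [-0.6983  0.5231 -0.4887  0.4762]
 [-0.0121 -0.6911 -0.7226  1.0294]
 [ 0.      0.      0.      1.    ]]
top [[471.2469   0.     314.9021]
 [  0.     471.2469 238.0788]
 [  0.       0.       1.    ]] [[ 0.0255 -0.9894  0.1429  0.4081]
 [-0.9997 -0.0253  0.0035 -0.1593]
 [ 0.0002 -0.1429 -0.9897  1.1367]
 [ 0.      0.      0.      1.    ]]
0.1
```

View pics/scene0.png

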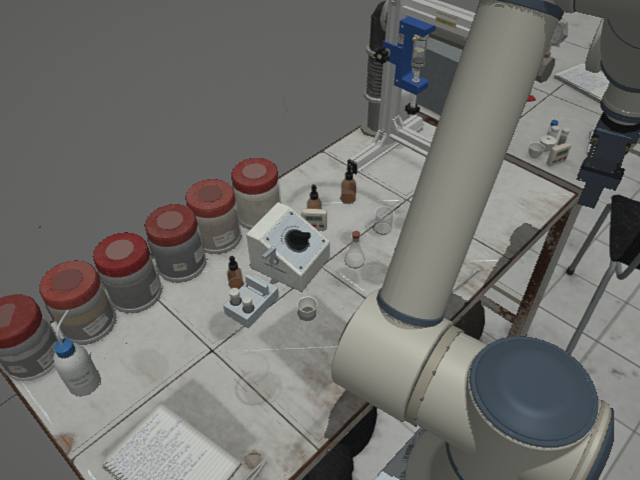

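View pics/top0.png

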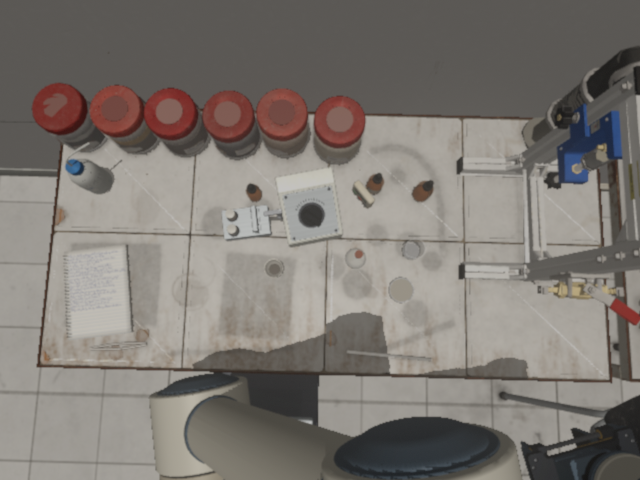

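The scene view shows the station at about (290,245) px with its black knob at (297,237), and the cassette at (250,300). In the top view the station is at (310,207), the knob at (311,215), the cassette at (246,222), the dropper at (253,191) and the crucible at (275,268). Next I'll take close wrist views.

```bash
cat > h.py <<'E'
from rig import arm
import cv2,numpy as np
np.set_printoptions(precision=4,suppress=True)
def ray(c,p):
    K=c["intrinsics"];T=c["cam_to_world"];d=np.array([(p[0]-K[0,2])/K[0,0],(p[1]-K[1,2])/K[1,1]])
    if c.get("fish"):
        r=np.hypot(*d); v=np.array([*(d/max(r,1e-9)*np.sin(r)),np.cos(r)])
    else: v=np.array([*d,1.])
    v=T[:3,:3]@v; return T[:3,3],v/np.linalg.norm(v)
def plane(c,p,z):
    o,v=ray(c,p); return o+v*(z-o[2])/v[2]
def tri(rs):
    A=np.zeros((3,3));b=np.zeros(3)
    for o,v in rs: P=np.eye(3)-np.outer(v,v);A+=P;b+=P@o
    x=np.linalg.solve(A,b); return x,[np.linalg.norm((np.eye(3)-np.outer(v,v))@(x-o)) for o,v in rs]
def rz(a): c,s=np.cos(a),np.sin(a); return np.array([[c,-s,0],[s,c,0],[0,0,1.]])
def down(a): # tool down, tool y (closing) at world angle a+90
    return rz(a)@np.diag([1.,-1,-1])
def shot(name):
    c=arm.get_calibration("wrist");c["fish"]=True; im=arm.snapshot("wrist")
    cv2.imwrite(f"pics/{name}.png",im[:,:,::-1]); np.save(f"pics/{name}.npy",c,allow_pickle=True); return c
def cal(name): return np.load(f"pics/{name}.npy",allow_pickle=True).item()
E
python3 - <<'E'
from h import *
print(arm.current_tool_rot())
R=arm.current_tool_rot()
c0=arm.get_calibration("wrist"); print(c0["cam_to_world"], c0["intrinsics"])
q=arm.current_joint_positions()
best=None
for a in (0,np.pi/2,-np.pi/2,np.pi):
    s=arm.solve_ik([0.53,-0.03,0.33],down(a)); print(a,s)
arm.move_to([0.50,-0.03,0.33],R); print(arm.current_t())
c=shot("w1"); print(c["cam_to_world"])
E
```

```text
[[ 0.963   0.2695 -0.0002]
 [ 0.2695 -0.963   0.001 ]
 [ 0.0001 -0.0011 -1.    ]]
[[ 0.2696 -0.9301 -0.2493  0.2386]
 [-0.963  -0.261  -0.0676 -0.5825]
 [-0.0022  0.2583 -0.9661  0.3843]
 [ 0.      0.      0.      1.    ]] [[371.6483   0.     322.8752]
 [  0.     371.6483 238.8034]
 [  0.       0.       1.    ]]
0 [-9.6861 15.7327 81.7853 -0.     82.482  80.3139]
1.5707963267948966 [-9.6861 15.7327 81.7853 -0.     82.482  -9.6861]
-1.5707963267948966 [ -9.6861  15.7327  81.7853  -0.      82.482  170.3139]
3.141592653589793 [ -9.6861  15.7327  81.7853  -0.      82.482  -99.6861]
2.475
[[ 0.2689 -0.9303 -0.2495  0.5704]
 [-0.9632 -0.2603 -0.0675 -0.0116]
 [-0.0021  0.2585 -0.966   0.4819]
 [ 0.      0.      0.      1.    ]]
```

View pics/w1.png

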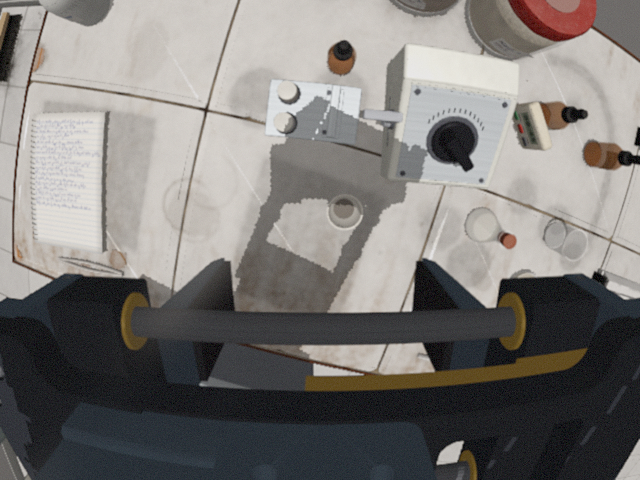

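w1 shows the cassette top at (266–361, 80–142), the hook at (380,116), the station panel with corner screws at about (419,91) and (507,97), the knob at (455,145), the dropper at (341,58) and the crucible at (345,211). I'll take a second view and enlarge both.

Run:
```python
from h import *
R=arm.current_tool_rot()
arm.move_to([0.50,-0.15,0.30],R); print(arm.current_t())
c=shot("w2"); print(c["cam_to_world"][:3,3])
im=cv2.imread("pics/w1.png")[35:235,255:535]; cv2.imwrite("pics/w1c.png",cv2.resize(im,None,fx=2.8,fy=2.8,interpolation=cv2.INTER_CUBIC))
# project guesses into w2 to choose crop
T=np.linalg.inv(c["cam_to_world"]);K=c["intrinsics"]
c1=cal("w1")
P=[plane(c1,p,z) for p,z in [((266,137),.035),((280,80),.035),((361,142),.035),((361,86),.035),((519,60),.118),((345,211),.03),((341,58),.06)]]
px=[]
for p in P:
    v=T[:3,:3]@p+T[:3,3];r=np.hypot(v[0],v[1]);th=np.arctan2(r,v[2]);px.append([K[0,0]*th*v[0]/r+K[0,2],K[1,1]*th*v[1]/r+K[1,2]])
px=np.array(px);print(np.array(P),px)
x0=int(px[:,0].min()-15);y0=max(0,int(px[:,1].min()-15));x0=max(0,x0)
im=cv2.imread("pics/w2.png")[y0:y0+220,x0:x0+300];print(x0,y0); cv2.imwrite("pics/w2c.png",cv2.resize(im,None,fx=2.6,fy=2.6,interpolation=cv2.INTER_CUBIC))
```

```text
3.0833
[ 0.5702 -0.1321  0.4517]
[[ 0.5581  0.0566  0.035 ]
 [ 0.6293  0.0587  0.035 ]
 [ 0.5823 -0.0545  0.035 ]
 [ 0.6478 -0.036   0.035 ]
 [ 0.722  -0.1849  0.118 ]
 [ 0.4953 -0.06    0.03  ]
 [ 0.6688 -0.0043  0.06  ]] [[165.9557 114.8151]
 [179.4093  56.5277]
 [259.6345 113.8379]
 [259.4302  55.2999]
 [422.964    6.4861]
 [246.4962 188.5342]
 [233.1712  27.138 ]]
150 0
```

View pics/w1c.png

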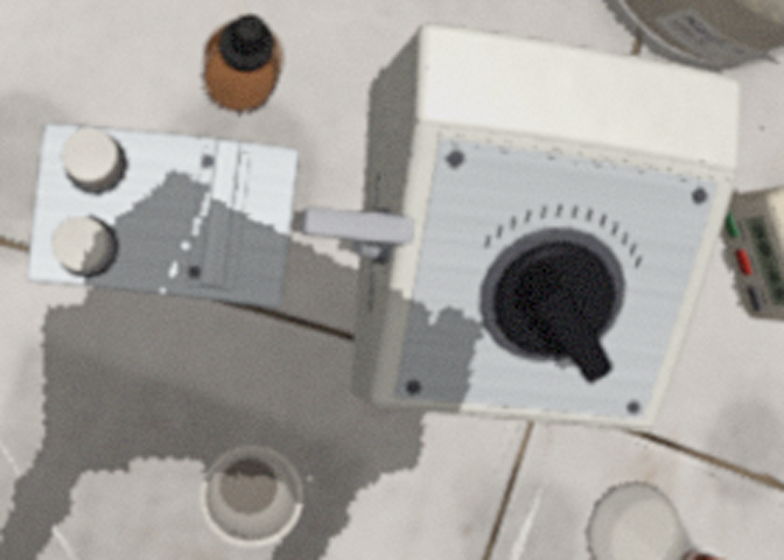

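View pics/w2c.png

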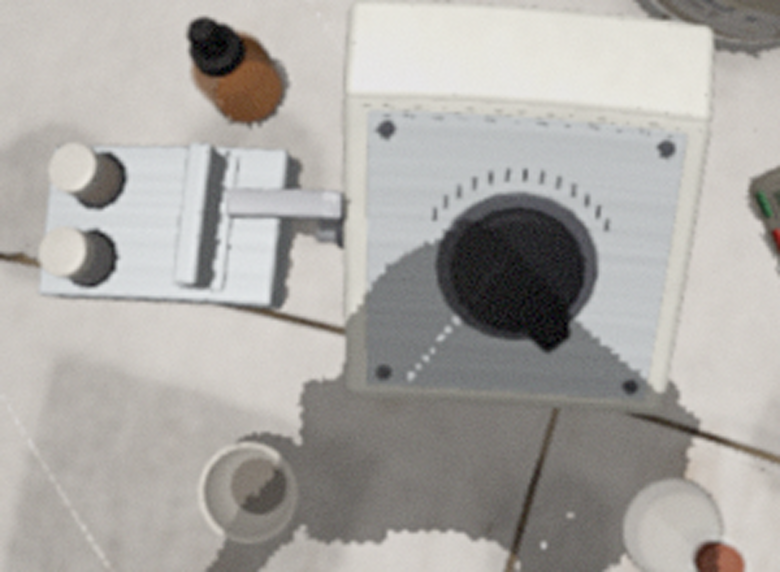

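The crops show the four panel screws, the cassette top corners, the station's back corners and the hook pointing left. I'll triangulate these from the two views. The bar on the black disc needs a contrast stretch to be seen.

```bash
cat > m.py <<'E'
from h import *
c1,c2=cal("w1"),cal("w2")
F={"sTL":((456,159),(386,129)),"sTR":((699,195),(666,149)),"sBL":((413,387),(384,372)),"sBR":((633,407),(630,387)),
"stRL":((424,28),(352,3)),"stRR":((738,82),(712,28)),
"cFL":((30,278),(42,293)),"cFR":((280,303),(272,304)),"cRR":((298,150),(288,151)),"cRL":((46,126),None),
"cruc":((253,495),(247,492)),"drop":((248,25),(203,35)),"plF":((212,288),(185,283)),"v1":((88,150),(73,166)),"v2":((74,240),(62,250)),"hookEnd":((303,222),(232,203))}
X={}
for k,(a,b) in F.items():
    pa=((a[0]+.5)/2.8-.5+255,(a[1]+.5)/2.8-.5+35)
    if b is None: X[k]=plane(c1,pa,.035);print(k,X[k],"plane");continue
    pb=((b[0]+.5)/2.6-.5+150,(b[1]+.5)/2.6-.5)
    X[k],e=tri([ray(c1,pa),ray(c2,pb)]);print(k,X[k],np.round(np.array(e)*1e3,1))
    if k[0]=='c' and len(k)==3: print("   plane",plane(c1,pa,.035),plane(c2,pb,.035))
E
python3 - <<'E'
from m import *
S=np.array([X[k] for k in("sTL","sTR","sBL","sBR")]);c=S.mean(0);n=np.linalg.svd(S-c)[2][2];n*=np.sign(n[2])
print("panel c",c,"n",n,"tilt",np.degrees(np.arccos(n[2])),"n yaw",np.degrees(np.arctan2(-n[1],-n[0])))
for a,b in(("sTL","sTR"),("sBL","sBR"),("stRL","stRR"),("cFL","cFR"),("cRL","cRR"),("cFL","cRL"),("cFR","cRR"),("v1","v2")):
    d=X[b]-X[a];print(a,b,np.degrees(np.arctan2(d[1],d[0])),np.linalg.norm(d))
out=[]
for n_,(x,y) in(("w1",(420,110)),("w2",(310,65))):
    im=cv2.imread(f"pics/{n_}.png")[y:y+70,x:x+80].astype(float)
    out.append(cv2.resize(np.clip(im*4-20,0,255).astype(np.uint8),None,fx=5,fy=5,interpolation=cv2.INTER_CUBIC))
cv2.imwrite("pics/k.png",np.hstack(out))
E
```

```text
sTL [ 0.6465 -0.087   0.1146] [0. 0.]
sTR [ 0.6685 -0.1827  0.1128] [0.1 0.1]
sBL [ 0.5617 -0.1063  0.0668] [0.1 0.1]
sBR [ 0.5832 -0.202   0.0663] [0.1 0.1]
stRL [ 0.6891 -0.0628  0.1183] [0.3 0.3]
stRR [ 0.7191 -0.1868  0.1146] [0.5 0.5]
cFL [0.5611 0.0587 0.0324] [0.3 0.3]
   plane [0.5615 0.0583 0.035 ] [0.5609 0.0575 0.035 ]
cFR [ 0.5786 -0.0481  0.0283] [0.6 0.6]
   plane [ 0.5791 -0.0475  0.035 ] [ 0.5779 -0.0494  0.035 ]
cRR [ 0.6459 -0.037   0.0311] [0. 0.]
   plane [ 0.6452 -0.0368  0.035 ] [ 0.6452 -0.0379  0.035 ]
cRL [0.6272 0.0692 0.035 ] plane
cruc [ 0.4959 -0.0594  0.0377] [0.2 0.2]
drop [ 0.6775 -0.0027  0.0866] [1.4 1.4]
plF [ 0.5773 -0.0176  0.0641] [0.5 0.5]
v1 [0.6175 0.0449 0.0643] [0.4 0.4]
v2 [0.5812 0.0408 0.0618] [0.1 0.1]
hookEnd [ 0.6081 -0.0411  0.113 ] [0.4 0.4]
panel c [ 0.615  -0.1445  0.0901] n [-0.4611 -0.1153  0.8798] tilt 28.37834078219721 n yaw 14.034496480131514
sTL sTR -77.06025674982122 0.09813249046608714
sBL sBR -77.38711418203131 0.09807390161850071
stRL stRR -76.40662019616931 0.12768118362172023
cFL cFR -80.69668404302146 0.10828095344384968
cRL cRR -80.03227938122824 0.1079497242856494
cFL cRL 9.039410144882783 0.06694275824369923
cFR cRR 9.322457893634782 0.06820053777896008
v1 v2 -173.6397737343266 0.036615126138101015
```

View pics/k.png

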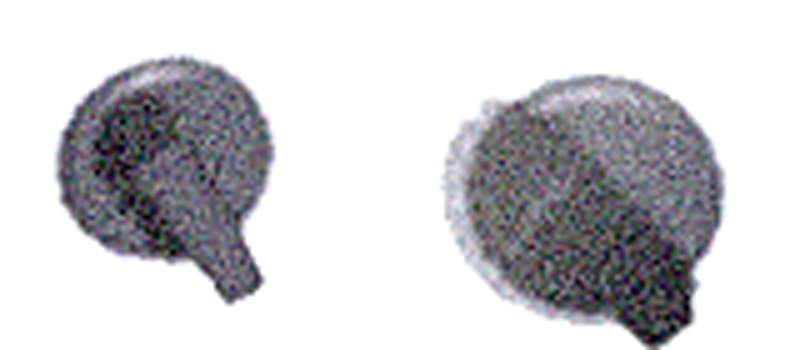

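Measured so far:

| Item | Value | Check against text |
|---|---|---|
| Panel tilt | 28.4° | 28° |
| Station yaw | about 13.0° | – |
| Dock origin | about (0.6296, −0.141) | Back corners agree to 1–3 mm |
| Cassette yaw | about 9.3° | – |
| Cassette centre | about (0.603, 0.0105) | – |
| Cassette to wall gap | about 33 mm | 25 to 50 mm |

In k.png the bar runs to the lower right, with its end at about (247,292) in the left half. I'll do the push now.

```bash
cat >> h.py <<'E'
yaw=np.radians(13.0); D=np.array([.6296,-.1411,0]); RD=rz(yaw)
def W(x,y,z): return D+RD@np.array([x,y,z])
E
python3 - <<'E'
from h import *
R=down(yaw+np.pi/2); cx=.0084
ys=.250
q=arm.solve_ik(W(cx,ys,.15),R);print(q, arm.solve_ik(W(cx,.19,.025),R))
arm.grip(.045)
arm.move_to(W(cx,ys,.15),R); arm.move_l(W(cx,ys,.025),feed=.2); print(arm.current_t(),arm.current_ee_pos())
f0=arm.current_force()
u=RD[:,1]
y=.206; arm.move_l(W(cx,y,.025),feed=.05)
print("f",(arm.current_force()-f0)@u)
while y>.183:
    y-=.002; arm.move_l(W(cx,y,.025),feed=.04); f=(arm.current_force()-f0)@u
    print(round(y,4),round(f,2),RD.T@(arm.current_ee_pos()-D))
    if f>18: break
print(arm.current_t())
E
```

```text
[ 4.3862 30.7295 87.5083 -0.     61.7622 -8.6138] [ -1.3185  41.0588  91.759   -0.      47.1822 -14.3185]
5.9167 [0.5823 0.104  0.0261]
f 0.14069630738378927
0.204 -0.16 [0.0083 0.204  0.0249]
0.202 -0.29 [0.0084 0.2019 0.025 ]
0.2 -0.26 [0.0084 0.1998 0.025 ]
0.198 0.63 [0.0085 0.1978 0.025 ]
0.196 0.42 [0.0084 0.1958 0.025 ]
0.194 -0.47 [0.0084 0.1938 0.025 ]
0.192 7.52 [0.0085 0.1925 0.025 ]
0.19 26.18 [0.0085 0.1923 0.025 ]
8.95
```

The wall was met at y = 0.192 (0.191 predicted). I'll press once more at the middle with closed fingers so the side seats itself, then back off and look at both the cassette and the knob from a tilted pose in front of the panel.

Run:
```python
from h import *
R=down(yaw+np.pi/2); cx=.0084;u=RD[:,1]
arm.move_l(W(cx,.200,.025)); arm.grip(0.0); f0=arm.current_force()
arm.move_l(W(cx,.194,.025),feed=.06); y=.194
while y>.187:
    y-=.001; arm.move_l(W(cx,y,.025),feed=.03); f=(arm.current_force()-f0)@u
    print(round(y,4),round(f,2),(RD.T@(arm.current_ee_pos()-D))[1])
    if f>18: break
arm.move_l(W(cx,.205,.025)); arm.move_l(W(cx,.205,.2),feed=.3); arm.grip(.045)
# tilted: tool z = -n, tool x roughly pointing up-slope
th=np.radians(28); n=RD@np.array([-np.sin(th),0,np.cos(th)]); up=RD@np.array([np.cos(th),0,np.sin(th)])
K=W(-.0155,0,.089)
for s in (1,-1):
  for b in (45,-45,-115,115):
    a=np.radians(b); x=s*(np.cos(a)*up+np.sin(a)*RD[:,1]); print(s,b,arm.solve_ik(K+.1*n,np.column_stack([x,np.cross(-n,x),-n])))
x=up; R=np.column_stack([x,np.cross(-n,x),-n])
arm.move_to(K+.17*n-.06*up+.05*RD[:,1],R)
c=shot("w3");print(arm.current_t(),c["cam_to_world"])
```

```text
0.193 0.44 0.19295897392165565
0.192 4.6 0.19253288155705406
0.191 14.47 0.19243537240887051
0.19 23.71 0.19234373684288758
1 45 [-32.0771  22.7714 106.5539  35.1031  35.3142 -26.356 ]
1 -45 [-32.0771  22.7714 106.5539  35.1031  35.3142  63.644 ]
1 -115 [-32.0771  22.7714 106.5539  35.1031  35.3142 133.644 ]
1 115 [-32.0771  22.7714 106.5539  35.1031  35.3142 -96.356 ]
-1 45 [-32.0771  22.7714 106.5539  35.1031  35.3142 153.644 ]
-1 -45 [ -32.0771   22.7714  106.5539   35.1031   35.3142 -116.356 ]
-1 -115 [-32.0771  22.7714 106.5539  35.1031  35.3142 -46.356 ]
-1 115 [-32.0771  22.7714 106.5539  35.1031  35.3142  83.644 ]
14.075 [[ 0.2285 -0.9485  0.2195  0.468 ]
 [-0.9735 -0.2227  0.0513 -0.1274]
 [ 0.0002 -0.2254 -0.9743  0.3796]
 [ 0.      0.      0.      1.    ]]
```

View pics/w3.png

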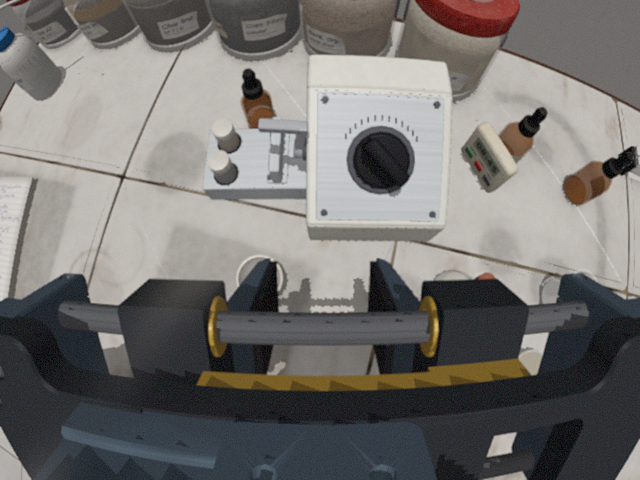

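w3 shows the cassette's side meeting the station wall at about (307,165), and the knob dial at about (381,160) with its bar running from the upper left to the lower right. I'll enlarge the knob with the contrast stretched.

Run:
```python
from h import *
im=cv2.imread("pics/w3.png")
p=im[115:205,335:430].astype(float)
b=cv2.GaussianBlur(p,(3,3),0)
cv2.imwrite("pics/k3.png",cv2.resize(np.clip(b*3.5-20,0,255).astype(np.uint8),None,fx=6,fy=6,interpolation=cv2.INTER_CUBIC))
g=p.mean(2)
for t in (60,100):
    m=(g<t).astype(np.uint8); cs=cv2.findContours(m,cv2.RETR_EXTERNAL,cv2.CHAIN_APPROX_NONE)[0];c=max(cs,key=cv2.contourArea)
    e=cv2.fitEllipse(c);print(t,e[0][0]+335,e[0][1]+115,e[1:],cv2.boundingRect(c))
```

```text
60 381.6432914733887 161.05987930297852 ((55.20439147949219, 59.69152069091797), 145.83958435058594) (18, 17, 57, 61)
100 380.32977294921875 159.8891716003418 ((65.5220947265625, 66.48789978027344), 158.93626403808594) (12, 12, 67, 67)
```

View pics/k3.png

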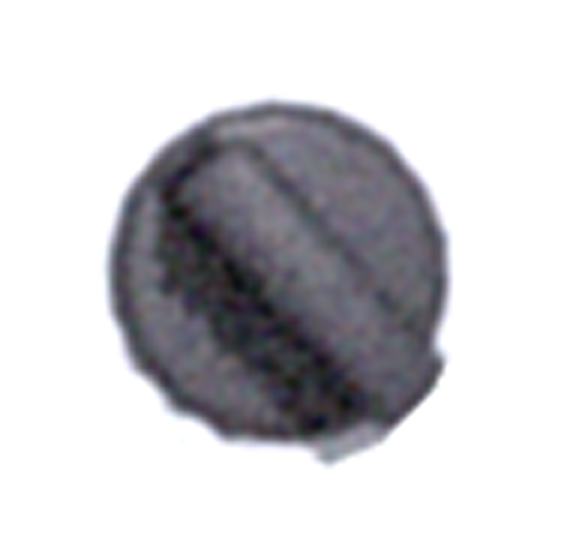

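The bar's top face is clear: upper-left end at (180,185)–(248,143), lower-right end at (440,360)–(375,413) in crop pixels. I'll cast these onto the panel plane offset by 35 mm and the ring onto the panel itself, then check that the two agree.

```bash
cat > kn.py <<'E'
from h import *
th=np.radians(28); n=RD@np.array([-np.sin(th),0,np.cos(th)]); up=RD@np.array([np.cos(th),0,np.sin(th)]);L=RD[:,1]
P0=np.array([.615,-.1445,.0901]) # screws' middle
def onp(c,p,h):
    o,v=ray(c,p); return o+v*(((P0+h*n)-o)@n)/(v@n)
def uv(X): return np.array([(X-P0)@up,(X-P0)@L,(X-P0)@n])*1e3
E
python3 - <<'E'
from kn import *
c=cal("w3"); f=lambda u,v:((u+.5)/6-.5+335,(v+.5)/6-.5+115)
print("dock origin y of P0",(RD.T@(P0-D)))
print("ring",uv(onp(c,(380.33,159.89),1)))
B=[uv(onp(c,f(*p),35)) for p in((180,185),(248,143),(440,360),(375,413))]
print(np.array(B),"mid",np.mean(B,0))
for i,j in((0,3),(1,2),(0,1),(3,2)): d=B[j]-B[i];print(i,j,np.degrees(np.arctan2(d[1],d[0])),np.linalg.norm(d))
# dark disc in w1,w2 ring check: grey ring threshold
for nm,(x,y) in(("w1",(415,105)),("w2",(300,60))):
    g=cv2.imread(f"pics/{nm}.png")[y:y+85,x:x+90].mean(2); m=(g<45).astype(np.uint8)
    ct=max(cv2.findContours(m,cv2.RETR_EXTERNAL,cv2.CHAIN_APPROX_NONE)[0],key=cv2.contourArea)
    print(nm,cv2.boundingRect(ct))
# screws in w3 by blobs -> plane check
g=cv2.imread("pics/w3.png").mean(2).astype(np.uint8)
for (x,y) in((324,100),(436,103),(322,213),(432,213)):
    w=g[y-8:y+9,x-8:x+9].astype(float); k=np.clip(150-w,0,None)*(w<130); yy,xx=np.mgrid[-8:9,-8:9]
    p=(x+(k*xx).sum()/k.sum(),y+(k*yy).sum()/k.sum()); print("screw",np.round(p,1),uv(onp(c,p,0)))
E
```

```text
dock origin y of P0 [-0.015  -0.      0.0901]
ring [  44.5585  153.848  1000.    ]
[[  311.1919  3862.8874 35000.    ]
 [ -372.277   4915.1619 35000.    ]
 [ 2955.0526  8066.4108 35000.    ]
 [ 3827.633   7039.8727 35000.    ]] mid [ 1680.4001  5971.0832 35000.    ]
0 3 42.096743766576644 4739.049847559119
1 2 43.44314599625022 4582.738520264653
0 1 123.00436205837893 1254.7555537056785
3 2 130.36528103776718 1347.2850364333815
w1 (17, 17, 43, 49)
w2 (23, 20, 52, 55)
screw [324.7  99.5] [49.3825 48.816  -0.    ]
screw [436.4 104.5] [ 49.0402 -49.0677   0.    ]
screw [323.5 212.4] [-49.0471  49.4235   0.    ]
screw [431.9 214.1] [-49.5663 -48.6519  -0.    ]
```

The screws agree to 0.5 mm from this third view. I passed the offsets in mm instead of m, so I'll redo that part.

Run:
```python
from kn import *
c=cal("w3"); f=lambda u,v:((u+.5)/6-.5+335,(v+.5)/6-.5+115)
print("ring",[uv(onp(c,(380.33,159.89),h)) for h in(.001,.004)])
B=[uv(onp(c,f(*p),.035)) for p in((180,185),(248,143),(440,360),(375,413))]
print(np.array(B),"mid",np.mean(B,0))
for i,j in((0,3),(1,2),(0,1),(3,2)): d=B[j]-B[i];print(i,j,np.degrees(np.arctan2(d[1],d[0])),np.linalg.norm(d))
```

```text
ring [array([-2.1774,  0.6268,  1.    ]), array([-2.0371,  1.087 ,  4.    ])]
[[ 10.334   18.2612  35.    ]
 [ 15.9716   9.5816  35.    ]
 [-11.4738 -16.4114  35.    ]
 [-18.6713  -7.944   35.    ]] mid [-0.9599  0.8718 35.    ]
0 3 -137.90325623342338 39.08992800716681
1 2 -136.55685400374978 37.80059813573856
0 1 -56.99563794162114 10.34981817847102
3 2 -49.634718962232796 11.11304518276793
```

The bar lies at 43° in the panel (up towards left), with its axis at uv ≈ (−1.5, 0.8) mm. Ring and bar agree to about 1 mm. I'll grip and pull.

```bash
cat >> kn.py <<'E'
def Rk(t): # t: clockwise turn from the start, rad
    a=np.radians(43)-t; x=np.cos(a)*up+np.sin(a)*L; return np.column_stack([x,np.cross(-n,x),-n])
def loc(v): return np.array([v@up,v@L,v@n])
E
python3 - <<'E'
from kn import *
G=P0-.0015*up+.0008*L+.0285*n
R=Rk(0)
arm.move_to(G+.06*n,R); f0=arm.current_force(); arm.move_l(G,feed=.1)
print("contact?",loc(arm.current_force()-f0)); arm.grip(.0)
print(arm.current_t(),arm.current_width(),arm.current_grasp_force(),"F",loc(arm.current_force()-f0),"T",loc(arm.current_torque()))
print("pos",uv(arm.current_ee_pos()), arm.current_joint_positions())
for d in(.004,.008,.012):
    arm.move_l(G+d*n,feed=.04);print(d,uv(arm.current_ee_pos())-uv(G),loc(arm.current_force()-f0),loc(arm.current_torque()))
np.save("G.npy",np.array([G,f0])); c=shot("w4"); print(arm.current_t())
E
```

```text
contact? [0.6091 0.3526 0.3055]
16.1417 0.01282451258187216 29.990771412849426 F [0.0923 0.0949 4.3604] T [0.0196 0.2415 0.0347]
pos [-1.4249  0.7924 28.6447] [-29.2352  30.5239 106.3698  42.0889  28.0904 -30.2648]
0.004 [ 0.0731 -0.0061  4.2236] [0.6263 1.2859 2.0021] [0.0876 0.0365 0.026 ]
0.008 [ 0.047  -0.0164  8.2454] [1.979  1.3392 1.7699] [ 0.0875  0.0707 -0.0052]
0.012 [ 0.0337  0.0006 12.2418] [1.7248 1.4708 0.9859] [ 0.1582 -0.0297  0.0293]
16.9417
```

The grip measures 12.8 mm (bar 13 mm). Next I turn clockwise and feel for the notch.

```bash
cat > turn.py <<'E'
from kn import *
G,f0=np.load("G.npy")
def st(tag): print(tag,round(arm.current_t(),2),"d",np.round(uv(arm.current_ee_pos())-uv(G),2),"F",np.round(loc(arm.current_force()-f0),1),"T",np.round(loc(arm.current_torque()),2),flush=True)
def turn(t0,t1,d):
    for t in np.linspace(t0,t1,max(2,int(abs(t1-t0)/.3)+1))[1:]: arm.move_to(G+d*n,Rk(t)); st(f"t={t:.2f}")
def press(d0,t):
    d=d0
    while d>-.0015:
        d-=.001; arm.move_l(G+d*n,Rk(t),feed=.04); fn=loc(arm.current_force()-f0)[2]
        if fn>14: break
    st(f"press t={t:.2f} cmd={d:.4f}"); return uv(arm.current_ee_pos())[2]-uv(G)[2]
E
python3 - <<'E'
from turn import *
turn(0,1.18,.012)
h=press(.012,1.18)
if h>4:
    arm.move_l(G+.012*n,Rk(1.18),feed=.04); turn(1.18,1.34,.012); press(.012,1.34)
E
```

```text
t=0.39 17.42 d [ 0.24 -0.3  12.03] F [ 3.3 -1.   1. ] T [-0.28 -0.28 -0.05]
t=0.79 17.89 d [ 0.32 -0.61 12.04] F [ 2.3 -4.1  0.1] T [-0.95 -0.25 -0.07]
t=1.18 18.37 d [ 0.22 -0.91 12.02] F [ 0.5 -7.6 -1.1] T [-1.5   0.1  -0.06]
press t=1.18 cmd=-0.0010 21.62 d [ 0.27 -0.98 -0.13] F [-2.1 -5.8 22.8] T [-1.18  0.7  -0.08]
```

The pin went fully home at t = 1.18 (depth −0.1 mm). I'll release, retreat along the axis and check with a picture.

Run:
```python
from turn import *
arm.move_l(G+.0*n-.0009*L,Rk(1.18),feed=.04); st("relieved"); arm.grip(.04); st("open")
arm.move_l(G+.07*n,Rk(1.18),feed=.15)
arm.move_to(P0+.17*n-.06*up+.05*L,np.column_stack([up,np.cross(-n,up),-n]))
c=shot("w5");print(arm.current_t())
im=cv2.imread("pics/w5.png")[40:260,190:470]; cv2.imwrite("pics/w5c.png",cv2.resize(np.clip(im*1.3,0,255).astype(np.uint8),None,fx=2.7,fy=2.7,interpolation=cv2.INTER_CUBIC))
```

```text
relieved 21.87 d [ 0.21 -1.1   0.08] F [ 2.8 -3.   4.8] T [-0.54 -0.28 -0.01]
open 22.47 d [-0.06 -0.84 -0.04] F [-0.  -0.3  0.5] T [-0.    0.26 -0.  ]
23.6917
```

View pics/w5c.png

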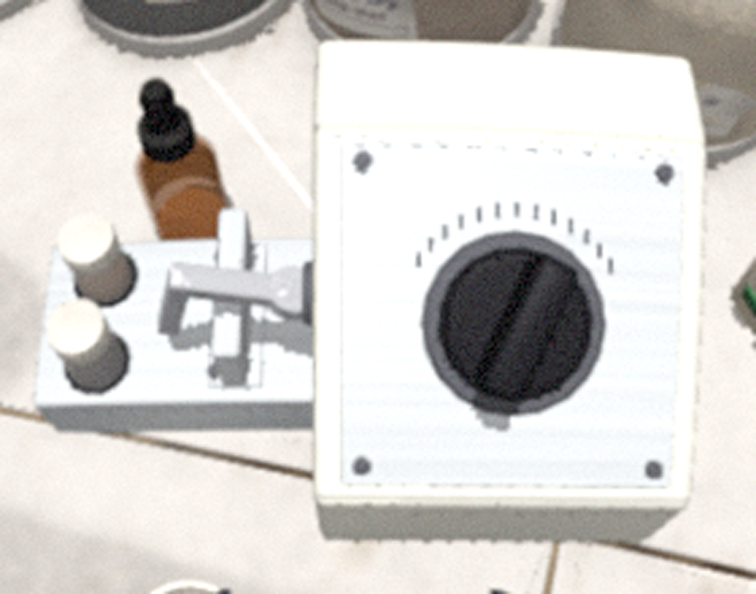

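The picture shows the hook swung down behind the latch plate at about (175,300), the knob turned and home at (515,320), and the cassette flush at the wall. Nearby glassware stands where it was, and nothing is touching, so I'll hand it in.

```bash
python3 -c "
from rig import arm
print(arm.sign_off())"
```

```text
the job is handed in; nothing more can be done
None
```

The cassette is flush against the station's left wall and locked, with the knob home in the second notch and the hook behind the latch plate; I handed the job in at about 24 s with nothing touching.

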